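# Crate the bottles from the slanted drip rack

### The arm

A 6-joint arm with a two-finger parallel gripper is mounted at the origin on the work surface. World frame = base frame: x ahead of the robot, y to its left, z up, the work surface at z = 0. Lengths are in m, angles in rad, forces in N, time in s.
With the tool pointing down it reaches from about 0.35 to 0.85 m from the base axis. Payload 8.1 kg.
Tool frame: the origin (TCP) lies on the centre line of the jaws, within the pads' length; the fingertips stand 17 mm ahead of it and the grasp point (between the pads) lies 2 mm behind it; z points along the fingers, y is the line along which they close (so a half turn about z gives the same grasp; the last joint's range is limited). The gripper opens to 93 mm and grips with 3 to 60 N. Pads are 15 mm wide; open, the fingers measure 128 mm over their backs; the gripper's body (75 mm by 188 mm) begins 65 mm behind the grasp point.
Start: joints at [1.246, 0.13, 1.488, -0, 1.523, -0.085], TCP at [0.142, 0.583, 0.236] pointing down, gripper open.
Joint ranges: [-2.96, 2.96], [-0.89, 2.26], [0.02, 2.5], [-1.34, 4.48], [0, 2.73], [-2.66, 2.66]. Speed limits (rad/s): [2.39, 2.39, 2.79, 3.14, 3.14, 3.14].

### API

Orientations are given as a rotation vector (axis times angle).
In Python, from plant import telemetry, viewer, order gives the robot as it stands.
- The arm moves only by the tool send_rows, never from a script. Its argument "plan" is a list that holds one entry, the list of rows, each a list of 5 numbers: the closure, from -1 (fully open) to 1 (shut), then the shift along the world's x, y, z normalised to -1 to 1, where 1 is 0.2 m, then the turn about the world's z normalised to -1 to 1, where 1 is 60 degrees. A call has 1 to 20 rows; each row is the pose to reach, as a shift and turn from the pose commanded when the call began; what a row does not reach only later rows make up. A row lasts 1/12 s, in which the tool goes at most 41.7 mm and 7.16 degrees, less where a joint would pass 70% of its speed; a pose out of reach is approached as far as the arm can. A call with a number of a shift or a turn outside -1 to 1 is refused whole. A call with a gripper value outside its range is refused whole. The fingers move at their own pace and stop on an object; "force" is the grip in N (left out, the last holds). Time passes only in rows, so rows that repeat a pose let the fingers close. It gives the time, the measured TCP pose, the force, the opening and the grip force at its end, in the units of the state.
- telemetry.read_state(): the state, without advancing time (a new reading comes with each control period).
- viewer.read_camera(name): name is "scene" or "top"; returns (picture, depth): 420x560x3 uint8, blue, green, red; 420x560 float32, m along the optical axis (not along the pixel's ray), 0 where there is no reading.
- viewer.calibration(name): a dict with "camera_matrix" (3x3 intrinsics, pixels), "extrinsics" (4x4, takes a point from camera to world coordinates). Camera axes: x right, y up, looking along -z (the intrinsics and any distortion apply to the point x, -y, -z); pixel columns grow to the right and rows downward; lengths in m; the calibration is good to about 2 mm. A picture is of the moment at which its call begins. calibration takes no time and is no camera call.
- order.close_job(): hands the job in; it is judged then, once.
The state is a dict: "t": time; "q": joint angles; "dq": joint speeds; "joint_torque": joint torques, N m; "tool_pos": TCP position; "orientation": TCP orientation; "force": force on the tool from outside, world axes, zero at the start; "wrist_torque": the same for the moment, N m; "opening": finger opening in m; "gripper_force": force on a finger pad.
Only numpy, scipy, OpenCV 4.12 (cv2) and the standard library are available. Lean on these libraries where they do the work, as an engineer would, in place of code of your own. Each camera call takes 0.05 s, during which the arm holds its last target. There are 200 camera calls.

### The job

Take the two bottles that lean in the slanted drip rack and stand them upright in the two free cells of the divided crate, one in each, on the cork spacers. The spacers are of unknown height: lower each bottle until you feel it touch, and let go only then; do not drop it or press it down hard. Leave everything else alone, in the crate and on the bench.

Things in the scene. Friction and masses are not known exactly. Their poses are not given: they have to be found in the camera images.
- bottle_1: Amber lab bottle: body 50 mm diameter to 80 mm height, shoulder narrowing to a 26 mm neck at 99 mm, black screw cap 34 mm diameter from 104 to 135 mm (the top); 0.17 to 0.35 kg. Origin: centre of its underside; z along its axis to the cap. Starts leaning in one bay of the rack.
- bottle_2: Amber lab bottle: body 50 mm diameter to 80 mm height, shoulder narrowing to a 26 mm neck at 99 mm, black screw cap 34 mm diameter from 104 to 135 mm (the top); 0.17 to 0.35 kg. Origin: centre of its underside; z along its axis to the cap. Starts leaning in the other bay of the rack.
- spacer_1: Round spacer with a cork top, 53 mm diameter, marking a free cell of the crate. Origin: centre of that cell at the crate's floor (5 mm over the bench), z up. The cork's top lies anywhere from 6 to 56 mm above this origin, different in each free cell and each time, and is not reported: feel for it. It yields a little: 0.5 mm per N, 5 mm at most.
- spacer_2: Round spacer with a cork top, 53 mm diameter, marking a free cell of the crate. Origin: centre of that cell at the crate's floor (5 mm over the bench), z up. The cork's top lies anywhere from 6 to 56 mm above this origin, different in each free cell and each time, and is not reported: feel for it. It yields a little: 0.5 mm per N, 5 mm at most.
- crate: White divided plastic crate, fixed, 131 mm (its x) by 194 mm (its y), 90 mm high, open at the top: 2 by 3 square cells, each 58 mm inside, walls and dividers 5 mm, floor 5 mm. Cell centres at x = -31.5 or 31.5 mm, y = -63, 0 or 63 mm. Origin: centre of its underside, z up. Four cells are taken, two are free.
- rack: Aluminium drip rack on a grey base plate 150 mm (its x) by 190 mm, fixed. Two bays at its y = -50 and 50 mm; in each a bottle leans 38 degrees from vertical to the rack's -x, foot centre at x 45, z 36 mm, side on a back board that ends 86 mm up the bottle, between side strips 54 mm apart that end 80 mm up. Shoulder and cap are clear. Origin: centre of its underside, z up.
- kept_1: Amber lab bottle: body 50 mm diameter to 80 mm height, shoulder narrowing to a 26 mm neck at 99 mm, black screw cap 34 mm diameter from 104 to 135 mm (the top); 0.17 to 0.35 kg. Origin: centre of its underside; z along its axis to the cap. Stands already in a cell of the crate, on the crate's floor, and stays there. 
- kept_2: Amber lab bottle: body 50 mm diameter to 80 mm height, shoulder narrowing to a 26 mm neck at 99 mm, black screw cap 34 mm diameter from 104 to 135 mm (the top); 0.17 to 0.35 kg. Origin: centre of its underside; z along its axis to the cap. Stands already in a cell of the crate, on the crate's floor, and stays there. 
- kept_3: White jar, 51 mm diameter at its lid, 93 mm high, 0.16 kg. Origin: centre of its underside. Stands already in a cell of the crate, on the crate's floor, and stays there. 
- kept_4: White jar like kept_3. Stands already in a cell of the crate, on the crate's floor, and stays there. 
- tape_dispenser: Beige tape dispenser, 120 by 55 mm, 73 mm high, loose on the bench. Origin: centre of its underside. A bystander.
- wash_bottle: White wash bottle, 68 mm diameter, 144 mm high with its bent spout, loose. Origin: centre of its underside. A bystander.

How it is judged:
By the outcome, as a careful person would: the job done as asked, in the order asked, and still so for the second after the job is handed in, with the robot touching nothing.
It also fails if it takes over 72 s, if anything falls off the work surface, if the arm or the gripper's body presses on something with over 40 N, if the wrist force passes 120 N, or if a joint passes its speed limit or range.

## Working session

There is one attempt and no reset: what is moved stays moved. The work goes in short steps, Python scripts to look and compute and a tool call to move; the robot and the scene stay as the last step left them, time stands still between calls to the robot, and variables do not carry over. Pictures are saved under pics/ and viewed, at most 10 in all, crops included, and the job is handed in when it is done.

Besides the shell and the picture viewer there is one more tool, called by a JSON object that holds its "api" and its "payload", one argument or row to a line. send_rows: Moves the arm, as the interface text tells. Scaled input: -1 to 1 covers 0.2 m each way for a shift and 60 degrees each way for a turn. Its arguments: {"type":"object","properties":{"plan":{"type":"array"},"force":{"type":"number"}},"required":["plan"]}

```bash
mkdir -p pics; ls
python3 - <<'E'
from plant import telemetry, viewer
import cv2
s=telemetry.read_state(); print({k:s[k] for k in('t','tool_pos','orientation','force','opening')})
for n in('scene','top'):
    p,d=viewer.read_camera(n); cv2.imwrite(f'pics/{n}0.png',p)
    import numpy as np; np.save(f'{n}0.npy',d)
    c=viewer.calibration(n); print(n,c)
E
```

```text
pics
{'t': 0.0, 'tool_pos': array([0.14231707, 0.5823201 , 0.23458505]), 'orientation': array([-3.75765923e-01, -3.11865765e+00,  2.85372703e-03]), 'force': array([-0.45119046, -0.09438438, -0.61731753]), 'opening': 0.09252128955142802}
scene {'camera_matrix': array([[389.43917378,   0.        , 280.88215345],
       [  0.        , 389.43917378, 210.16768728],
       [  0.        ,   0.        ,   1.        ]]), 'extrinsics': array([[ 0.36740518, -0.65905303,  0.65624883,  1.1563592 ],
       [ 0.9300575 ,  0.26227819, -0.25729982, -0.24831888],
       [-0.00254553,  0.70488244,  0.70931958,  0.62101374],
       [ 0.        ,  0.        ,  0.        ,  1.        ]])}
top {'camera_matrix': array([[437.38998851,   0.        , 276.77146235],
       [  0.        , 437.38998851, 215.34649433],
       [  0.        ,   0.        ,   1.        ]]), 'extrinsics': array([[ 0.0196484 ,  0.99203036, -0.12445762,  0.49431733],
       [-0.99950994,  0.02252377,  0.02173826, -0.02648371],
       [ 0.02436827,  0.12396951,  0.99198677,  1.12478847],
       [ 0.        ,  0.        ,  0.        ,  1.        ]])}
```

View pics/scene0.png

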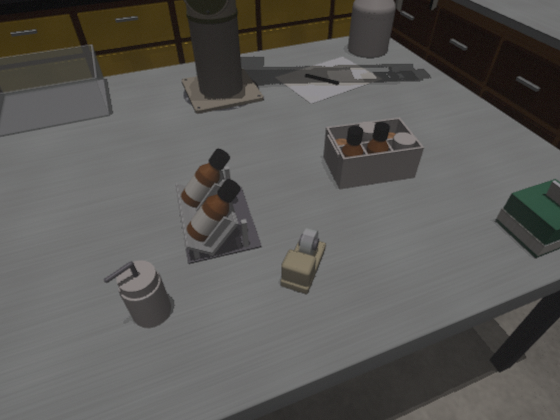

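View pics/top0.png

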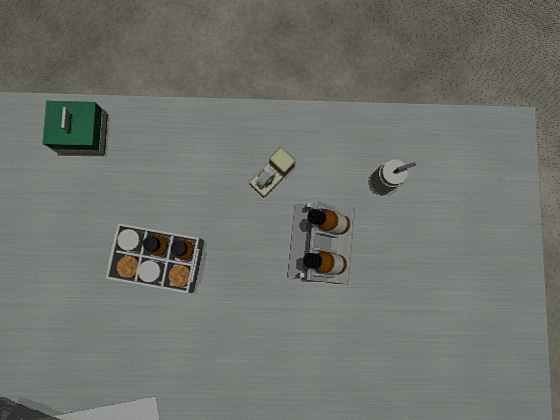

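The scene view shows the wash bottle at (145,290), the tape dispenser at (303,262) and the rack with caps at (219,159) and (229,191). The crate is at (372,150). In the top view the rack caps are at (316,216) and (311,262), leaning to image left. The free corks are at (126,266) and (179,275). Next I'll enlarge both views.

Run:
```python
import cv2,numpy as np
def crop(n,x,y,w,h,f):
    c=cv2.imread(f'pics/{n}0.png')[y:y+h,x:x+w]
    c=cv2.convertScaleAbs(c,alpha=1.6,beta=15)
    c=cv2.resize(c,None,fx=f,fy=f,interpolation=cv2.INTER_CUBIC)
    for i in range(0,w,10): cv2.putText(c,str(x+i),(i*f,8),0,.3,(0,255,255)); cv2.line(c,(i*f,10),(i*f,14),(0,255,255))
    for i in range(10,h,10): cv2.putText(c,str(y+i),(0,i*f+3),0,.3,(0,255,255))
    return c
cv2.imwrite('pics/ctop.png',np.hstack([crop('top',100,212,100,96,4),crop('top',280,195,95,96,4)]))
cv2.imwrite('pics/cscene.png',np.hstack([crop('scene',320,110,100,125,4),crop('scene',170,140,95,125,4)]))
```

```text
(no output)
```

View pics/ctop.png

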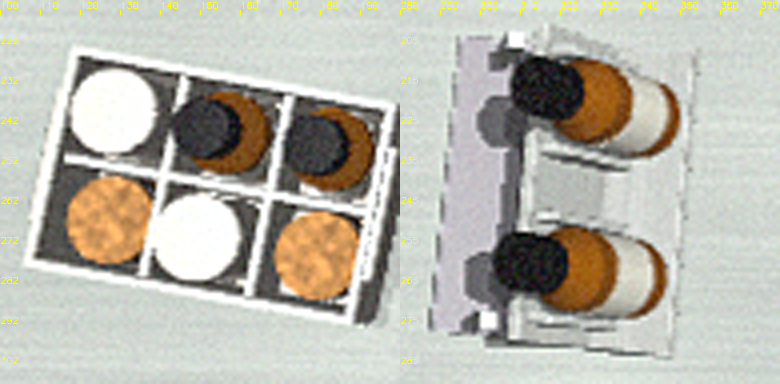

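View pics/cscene.png

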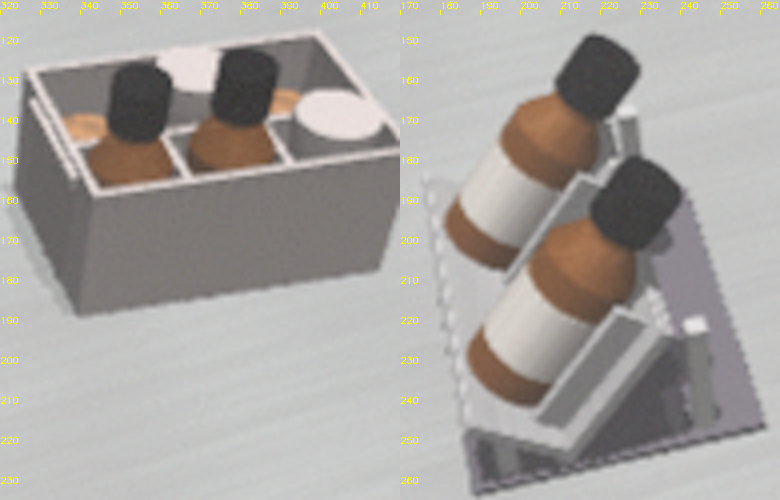

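The crops give these pixel positions:

| Feature | Top view | Scene view |
|---|---|---|
| Crate rim corners | (118.7,224), (199,238), (188,292.5), (106.3,278.3) | (326.7,127.5), (399.5,118.8), (420.5,146.8), (344.2,158.2) |
| Far-x cap | (316.7,217.2) | (229.2,190.7) |
| Near-x cap | (312.7,261) | (219.5,159.2) |

The free cells are the two ends of the near-x row.

```bash
cat > h.py <<'E'
import numpy as np
from plant import viewer
from scipy.optimize import least_squares
C={n:viewer.calibration(n) for n in('scene','top')}
def proj(n,P):
    P=np.atleast_2d(P);E=C[n]['extrinsics'];K=C[n]['camera_matrix']
    p=(P-E[:3,3])@E[:3,:3]; p=p*[1,-1,-1]; p=p@K.T; return p[:,:2]/p[:,2:]
def world(n,uv,d):
    uv=np.atleast_2d(uv);E=C[n]['extrinsics'];K=C[n]['camera_matrix']
    r=np.c_[uv,np.ones(len(uv))]@np.linalg.inv(K).T*np.reshape(d,(-1,1))*[1,-1,-1]
    return r@E[:3,:3].T+E[:3,3]
def tri(a,b,x0=(.5,0,.1)):
    r=least_squares(lambda P:np.r_[proj('top',P)[0]-a,proj('scene',P)[0]-b],x0); return r.x,np.abs(r.fun).max()
def T(p,L,z=0):
    L=np.atleast_2d(np.array(L,float)); c,s=np.cos(p[2]),np.sin(p[2])
    return np.c_[L[:,0]*c-L[:,1]*s+p[0],L[:,0]*s+L[:,1]*c+p[1],L[:,2]]
E
cat > m.py <<'E'
from h import *
t=np.array([[118.7,224],[199,238],[188,292.5],[106.3,278.3]]); s=np.array([[399.5,118.8],[326.7,127.5]])
# crate: +x away from robot. corners TL=(+x,+y),TR=(+x,-y),BR=(-x,-y),BL
L=np.array([[65.5,97,90],[65.5,-97,90],[-65.5,-97,90],[-65.5,97,90]])/1000
S=np.array([[420.5,146.8],[344.2,158.2],[326.7,127.5],[399.5,118.8]])
f=lambda p:np.r_[proj('top',T(p,np.c_[L[:,:2],np.full(4,p[3])]))-t,proj('scene',T(p,np.c_[L[:,:2],np.full(4,p[3])]))-S].ravel()
r=least_squares(f,[.45,.27,-.1,.09],x_scale=.1);print('crate x y yaw zrim',r.x,'res',r.fun.reshape(-1,2).round(1).tolist())
print('free cells',T(r.x,[[-.0315,.063,0],[-.0315,-.063,0]])[:,:2].round(4))
for a,b in(((316.7,217.2),(229.2,190.7)),((312.7,261),(219.5,159.2))): print('cap',tri(a,b))
for n in('top','scene'):
    import cv2; im=cv2.imread(f'pics/{n}0.png');d=np.load(f'{n}0.npy')
    for (u,v) in {'top':[(316.7,217.2),(312.7,261)],'scene':[(229.2,190.7),(219.5,159.2)]}[n]:
        vv,uu=np.mgrid[int(v)-14:int(v)+15,int(u)-14:int(u)+15].reshape(2,-1)
        W=world(n,np.c_[uu,vv],d[vv,uu]); k=(im[vv,uu].max(1)<45)&(W[:,2]>.11)
        print(n,k.sum(),W[k].mean(0).round(4),W[k].min(0).round(3),W[k].max(0).round(3))
# rack
tp=np.array([[293.7,204],[287,277.5],[353.7,208],[348,284]]);sp=np.array([[188.7,263.7],[261.2,246.2]])
R=np.array([[-75,95],[-75,-95],[75,95],[75,-95]])/1000.  # rack -x -> world +y ; rack y -> world x
g=lambda p:np.r_[proj('top',T(p,np.c_[R,np.full(4,p[3])]))-tp,proj('scene',T(p,np.c_[R[[2,0]],np.full(2,p[3])]))-sp].ravel()
r=least_squares(g,[.53,-.11,-1.57,.005],x_scale=.1);print('rack',r.x,'res',r.fun.reshape(-1,2).round(1).tolist())
sn,cs=np.sin(np.radians(38)),np.cos(np.radians(38))
for y in(.05,-.05):
  for h in (.1195,.135): print('pred axis h',h,T(r.x,[[.045-sn*h,y,.036+cs*h]]).round(4))
E
python3 m.py
```

```text
crate x y yaw zrim [ 0.51612668  0.23860599 -0.15521908  0.08706186] res [[-0.0, -0.2], [0.5, 0.2], [0.4, 1.0], [0.0, 0.6], [3.3, 1.0], [-0.8, 1.2], [-0.9, -0.3], [-0.2, -1.2]]
free cells [[0.4947 0.3057]
 [0.4753 0.1812]]
cap (array([ 0.61700317, -0.14062747,  0.12850514]), np.float64(0.16529182854378632))
cap (array([ 0.51665113, -0.13222726,  0.12811203]), np.float64(0.09337424740857614))
top 241 [ 0.6146 -0.1359  0.1575] [ 0.494 -0.161  0.114] [ 0.634 -0.026  1.125]
top 249 [ 0.5177 -0.1288  0.145 ] [ 0.494 -0.152  0.11 ] [ 0.534 -0.026  1.125]
scene 345 [ 0.6269 -0.1444  0.1383] [ 0.602 -0.248  0.114] [ 1.156 -0.122  0.621]
scene 276 [ 0.5288 -0.1358  0.1383] [ 0.504 -0.248  0.114] [ 1.156 -0.114  0.621]
rack [ 0.5660754  -0.16584817 -1.64549595  0.00314327] res [[1.4, -0.2], [1.5, -0.2], [-1.2, 1.4], [-0.9, -1.1], [-0.2, -0.2], [0.8, -0.3]]
pred axis h 0.1195 [[ 0.6181 -0.1411  0.1302]]
pred axis h 0.135 [[ 0.6188 -0.1316  0.1424]]
pred axis h 0.1195 [[ 0.5183 -0.1336  0.1302]]
pred axis h 0.135 [[ 0.5191 -0.1241  0.1424]]
```

{"api": "send_rows", "payload": {
  "plan": [
    [[-1,0.6,-0.9,0,-0.333],[-1,0.6,-0.9,0,-0.333],[-1,0.6,-0.9,0,-0.333],[-1,0.6,-0.9,0,-0.333],[-1,0.6,-0.9,0,-0.333],[-1,0.6,-0.9,0,-0.333]]
  ],
  "force": 15
}}

```text
t: 0.6
tool_pos: [0.2649, 0.3986, 0.2352]
orientation: [0.915, 3.004, -0.003]
force: [0.2, -0.6, -0.4]
opening: 0.0928
gripper_force: 0.0
```

{"api": "send_rows", "payload": {
  "plan": [
    [[-1,0.6,-0.9,0,-0.333],[-1,0.6,-0.9,0,-0.333],[-1,0.6,-0.9,0,-0.333],[-1,0.6,-0.9,0,-0.333],[-1,0.6,-0.9,0,-0.333],[-1,0.6,-0.9,0,-0.333]]
  ]
}}

```text
t: 1.1
tool_pos: [0.3849, 0.2185, 0.2355]
orientation: [1.424, 2.798, -0.002]
force: [0.3, -0.4, 0.4]
opening: 0.0929
gripper_force: 0.0
```

{"api": "send_rows", "payload": {
  "plan": [
    [[-1,0.6,-0.9,0,-0.333],[-1,0.6,-0.9,0,-0.333],[-1,0.6,-0.9,0,-0.333],[-1,0.6,-0.9,0,-0.333],[-1,0.6,-0.9,0,-0.333],[-1,0.6,-0.9,0,-0.333]]
  ]
}}

```text
t: 1.6
tool_pos: [0.5046, 0.0386, 0.2351]
orientation: [1.887, 2.51, -0.002]
force: [0.2, 0.4, -0.2]
opening: 0.093
gripper_force: 0.0
```

{"api": "send_rows", "payload": {
  "plan": [
    [[-1,0.58,-0.92,0,-0.333],[-1,0.58,-0.92,0,-0.333],[-1,0.58,-0.92,0,-0.333],[-1,0.58,-0.92,0,-0.333],[-1,0.58,-0.92,0,-0.333],[-1,0.58,-0.92,0,-0.333],[-1,0.58,-0.92,0,-0.333],[-1,0.58,-0.92,0,-0.333]]
  ]
}}

```text
t: 2.27
tool_pos: [0.6183, -0.1403, 0.2347]
orientation: [-2.29, -2.147, 0.001]
force: [-0.1, 0.3, -0.0]
opening: 0.0931
gripper_force: 0.0
```

```bash
sed -i 's/return$/&/; s/f=lambda p:\(.*\)\.ravel()/f=lambda p:np.delete(\1,4,0).ravel()/' m.py; python3 m.py|head -3
cat > st.py <<'E'
from plant import telemetry
import numpy as np
from scipy.spatial.transform import Rotation as R
s=telemetry.read_state(); M=R.from_rotvec(s['orientation']).as_matrix()
print(s['t'],'pos',s['tool_pos'].round(4),'jaw deg',np.degrees(np.arctan2(M[1,1],M[0,1])).round(1),'F',np.round(s['force'],2),'M',np.round(s['wrist_torque'],3),'open',round(s['opening'],4),'grip',np.round(s['gripper_force'],1),'q6',s['q'][5])
E
python3 st.py
```

```text
crate x y yaw zrim [ 0.51703614  0.23951525 -0.15592581  0.08678481] res [[-0.3, -0.6], [0.1, -0.1], [0.0, 0.7], [-0.3, 0.2], [-0.3, 1.4], [-0.4, -0.1], [0.3, -1.0]]
free cells [[0.4957 0.3066]
 [0.4761 0.1822]]
2.2667 pos [ 0.6183 -0.1403  0.2347] jaw deg -3.7 F [-0.09  0.33 -0.  ] M [-0.065  0.063 -0.01 ] open 0.0931 grip 0.0 q6 -0.2400234501651927
```

{"api": "send_rows", "payload": {
  "plan": [
    [[-1,0,0,-0.2,-0.01],[-1,0,0,-0.35,-0.01],[-1,0,0,-0.47,-0.01],[-1,0,0,-0.52,-0.01],[-1,0,0,-0.52,-0.01],[1,0,0,-0.52,-0.01],[1,0,0,-0.52,-0.01],[1,0,0,-0.52,-0.01],[1,0,0,-0.52,-0.01],[1,0,0,-0.52,-0.01],[1,0,0,-0.52,-0.01],[1,0,0,-0.52,-0.01],[1,0,0,-0.52,-0.01],[1,0,0,-0.52,-0.01],[1,0,0,-0.52,-0.01]]
  ],
  "force": 15
}}

```text
t: 3.52
tool_pos: [0.6183, -0.1413, 0.1315]
orientation: [-2.302, -2.137, 0.001]
force: [0.1, -0.9, 0.5]
opening: 0.034
gripper_force: 14.9
```

```bash
python3 st.py
```

```text
3.5167 pos [ 0.6183 -0.1413  0.1315] jaw deg -4.3 F [ 0.12 -0.87  0.48] M [-0.158  0.146  0.015] open 0.034 grip 14.9 q6 -0.2308494740117312
```

{"api": "send_rows", "payload": {
  "plan": [
    [[1,0,0,0.05,0],[1,0,0,0.12,0],[1,0,0,0.22,0],[1,0,0,0.35,0],[1,0,0,0.5,0],[1,0,0,0.65,0],[1,0,0,0.78,0],[1,0,0,0.86,0],[1,0,0,0.9,0],[1,0,0,0.9,0],[1,0,0,0.9,0],[1,0,0,0.9,0]]
  ]
}}

```text
t: 4.52
tool_pos: [0.6178, -0.1409, 0.3097]
orientation: [-2.301, -2.136, 0.002]
force: [-0.6, 0.3, -2.1]
opening: 0.0336
gripper_force: 15.0
```

```bash
python3 st.py
cat > tilt.py <<'E'
# axis of held bottle from depth points around the hand (both views), lean in the tilt plane
from h import *
from plant import telemetry
import sys,cv2
p=telemetry.read_state()['tool_pos'];out=[]
for n in('top','scene'):
    im,d=viewer.read_camera(n); cv2.imwrite(f'pics/{sys.argv[1]}_{n}.png',im)
    vv,uu=np.mgrid[0:420,0:560].reshape(2,-1); W=world(n,np.c_[uu,vv],d[vv,uu]); c=im[vv,uu].astype(int)
    near=np.linalg.norm((W-p)[:,:2],axis=1)<.12
    amber=(c[:,2]>c[:,0]*1.6)&(c[:,2]>30)&near&(W[:,2]<p[2]-.01)&(W[:,2]>p[2]-.15)
    white=0
    Q=W[amber]-p
    if len(Q)>20: print(n,len(Q),'mean rel',Q.mean(0).round(3),'zmin',Q[:,2].min().round(3),'mean upper',Q[Q[:,2]>-.06].mean(0).round(3),'lower',Q[Q[:,2]<-.09].mean(0).round(3))
E
python3 tilt.py lift1
python3 - <<'E'
import cv2
a=cv2.imread('pics/lift1_scene.png')[60:260,130:330]
cv2.imwrite('pics/v1.png',cv2.convertScaleAbs(cv2.resize(a,None,fx=2.5,fy=2.5),alpha=1.6,beta=15))
E
```

```text
4.5167 pos [ 0.6178 -0.1409  0.3097] jaw deg -4.3 F [-0.55  0.26 -2.12] M [0.1   0.075 0.041] open 0.0336 grip 15.0 q6 -0.23086041717167227
top 52 mean rel [-0.015 -0.079 -0.076] zmin -0.083 mean upper [nan nan nan] lower [nan nan nan]
scene 838 mean rel [ 0.013 -0.041 -0.038] zmin -0.095 mean upper [ 0.013 -0.031 -0.027] lower [ 0.018 -0.073 -0.092]tilt.py:13: RuntimeWarning: Mean of empty slice.
  if len(Q)>20: print(n,len(Q),'mean rel',Q.mean(0).round(3),'zmin',Q[:,2].min().round(3),'mean upper',Q[Q[:,2]>-.06].mean(0).round(3),'lower',Q[Q[:,2]<-.09].mean(0).round(3))
  ret = um.true_divide(
```

View pics/v1.png

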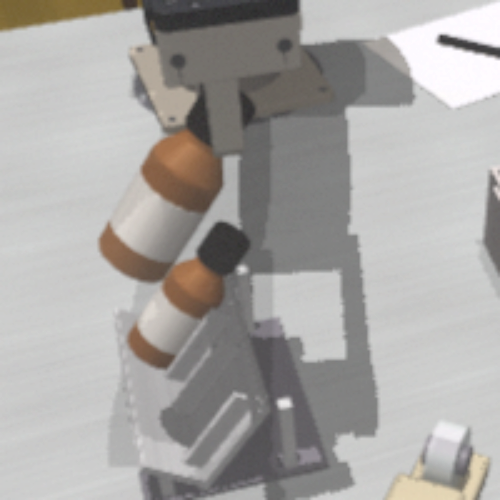

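The held bottle still leans about 38°, so the hand and body at (165,205) are tilted while the other bottle remains in its bay. I'll loosen the grip in steps so it pivots to hang.

{"api": "send_rows", "payload": {
  "plan": [
    [[1,0,0,0,0],[1,0,0,0,0],[1,0,0,0,0]]
  ],
  "force": 8
}}

```text
t: 4.87
tool_pos: [0.6183, -0.1411, 0.311]
orientation: [-2.302, -2.137, 0.001]
force: [0.4, 0.4, -2.6]
opening: 0.0337
gripper_force: 8.0
```

```bash
python3 st.py; python3 -W ignore tilt.py l2
```

```text
4.8667 pos [ 0.6183 -0.1411  0.311 ] jaw deg -4.3 F [ 0.43  0.44 -2.64] M [ 0.035  0.076 -0.032] open 0.0337 grip 8.0 q6 -0.23086303584209097
scene 873 mean rel [ 0.016 -0.024 -0.054] zmin -0.121 mean upper [ 0.015 -0.018 -0.036] lower [ 0.018 -0.043 -0.105]
```

{"api": "send_rows", "payload": {
  "plan": [
    [[1,0,0,0,0],[1,0,0,0,0],[1,0,0,0,0]]
  ],
  "force": 5.5
}}

```text
t: 5.22
tool_pos: [0.6185, -0.1412, 0.3117]
orientation: [2.302, 2.137, 0.0]
force: [0.0, -0.5, -2.3]
opening: 0.0337
gripper_force: 5.5
```

```bash
python3 st.py; python3 -W ignore tilt.py l3
```

```text
5.2167 pos [ 0.6185 -0.1412  0.3117] jaw deg -4.3 F [ 0.01 -0.46 -2.27] M [-0.074  0.059  0.006] open 0.0337 grip 5.5 q6 -0.23088676087028273
scene 867 mean rel [ 0.016 -0.025 -0.054] zmin -0.12 mean upper [ 0.015 -0.018 -0.036] lower [ 0.018 -0.043 -0.105]
```

```bash
cat > fit.py <<'E'
# fit held bottle pose (lean about the jaw axis a, roll about b, slip) to depth points of both views
from h import *
from plant import telemetry
from scipy.spatial.transform import Rotation as R
import sys
def fit(pre=None):
    s=telemetry.read_state(); p=s['tool_pos']; M=R.from_rotvec(s['orientation']).as_matrix(); a=M[:,1]; 
    a=a*np.sign(a[np.argmax(abs(a))]); a[2]=0; a/=np.linalg.norm(a); b=np.cross([0,0,1],a); Q=[]
    for n in('top','scene'):
        im,d=viewer.read_camera(n)
        vv,uu=np.mgrid[0:420,0:560].reshape(2,-1);k=d[vv,uu]>0;uu,vv=uu[k],vv[k]; W=world(n,np.c_[uu,vv],d[vv,uu])-p
        Q.append(W[(np.hypot(W[:,0],W[:,1])<.13)&(W[:,2]<-.045)&(W[:,2]>-.135)&(W[:,2]+p[2]>.1)])
    Q=np.vstack(Q)
    def res(x):
        ax=R.from_rotvec(x[0]*a+x[1]*b).apply([0,0,1]); g=Q-np.array([0,0,.002])-x[3]*b-x[4]*a; h=g@ax; rho=np.linalg.norm(g-np.outer(h,ax),axis=1); h=h+.1215+x[2]
        dr=rho-np.interp(h,[0,.08,.099],[.025,.025,.013]); return np.where(h<0,np.hypot(dr,h),dr)
    best=min((least_squares(res,[t,0,0,0,0],loss='soft_l1',f_scale=.002) for t in(-.5,0,.5)),key=lambda r:r.cost)
    x=best.x
    print(len(Q),'lean about jaw deg %.1f side %.1f slip mm %.1f offb %.1f offa %.1f med res mm %.2f'%(*np.degrees(x[:2]),*(x[2:]*1000),1000*np.median(abs(res(x)))))
fit()
E
python3 fit.py
python3 - <<'E'
import cv2
a=cv2.imread('pics/l3_scene.png')[60:260,130:330]
cv2.imwrite('pics/v2.png',cv2.convertScaleAbs(cv2.resize(a,None,fx=2.5,fy=2.5),alpha=1.6,beta=15))
E
```

```text
1141 lean about jaw deg -18.1 side 0.1 slip mm 4.2 offb 0.8 offa 0.6 med res mm 0.49
```

View pics/v2.png

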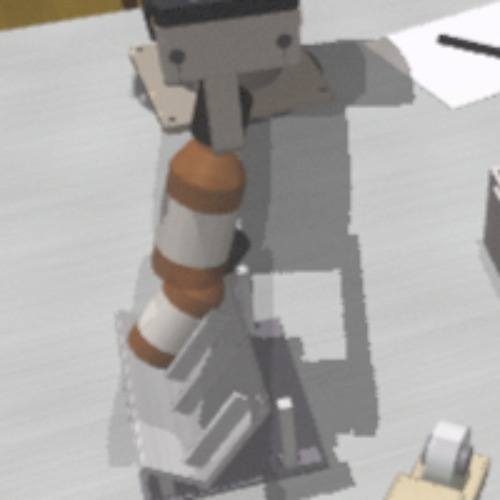

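Lean is down to 18° and the fit is good (0.5 mm). I'll loosen a little further.

{"api": "send_rows", "payload": {
  "plan": [
    [[1,0,0,0,0],[1,0,0,0,0],[1,0,0,0,0]]
  ],
  "force": 4.2
}}

```text
t: 5.67
tool_pos: [0.6185, -0.1412, 0.3116]
orientation: [2.302, 2.137, 0.0]
force: [1.0, 0.7, -2.8]
opening: 0.0337
gripper_force: 4.2
```

```bash
python3 fit.py
```

```text
1141 lean about jaw deg -7.3 side -0.0 slip mm 5.4 offb 0.5 offa 0.4 med res mm 0.48
```

{"api": "send_rows", "payload": {
  "plan": [
    [[1,0,0,0,0],[1,0,0,0,0]]
  ],
  "force": 3.6
}}

```text
t: 5.93
tool_pos: [0.6185, -0.1412, 0.3117]
orientation: [2.302, 2.137, 0.0]
force: [0.2, 0.2, -2.7]
opening: 0.0341
gripper_force: 3.6
```

```bash
python3 fit.py
```

```text
1144 lean about jaw deg -7.3 side -0.2 slip mm 5.3 offb 0.5 offa 0.3 med res mm 0.48
```

{"api": "send_rows", "payload": {
  "plan": [
    [[1,0,0,0,0],[1,0,0,0,0]]
  ],
  "force": 3
}}

```text
t: 6.2
tool_pos: [0.6185, -0.1412, 0.3116]
orientation: [-2.302, -2.137, 0.0]
force: [-0.0, -0.0, -3.3]
opening: 0.0341
gripper_force: 3.0
```

```bash
python3 fit.py
```

```text
1145 lean about jaw deg -7.3 side -0.0 slip mm 5.8 offb 0.5 offa 0.5 med res mm 0.48
```

{"api": "send_rows", "payload": {
  "plan": [
    [[1,0,-0.1,0,0],[1,0,0,0,0],[1,0,-0.1,0,0],[1,0,0,0,0],[1,0,-0.1,0,0],[1,0,0,0,0],[1,0,0,0,0],[1,0,0,0,0]]
  ],
  "force": 4
}}

```text
t: 6.97
tool_pos: [0.6186, -0.1407, 0.3117]
orientation: [2.301, 2.139, 0.0]
force: [0.5, -0.5, -2.0]
opening: 0.0337
gripper_force: 4.0
```

```bash
python3 fit.py
```

```text
1305 lean about jaw deg -0.4 side 0.1 slip mm 14.5 offb -0.6 offa 0.7 med res mm 0.50
```

The bottle now hangs upright. It slid 9 mm down in the pads, still with about 18 mm of cap held. I'll tighten and carry it.

{"api": "send_rows", "payload": {
  "plan": [
    [[1,0,0,0,0],[1,0,0,0,0],[1,0,0,0,0],[1,-0.02,0.06,0.05,0.04],[1,-0.05,0.18,0.05,0.12],[1,-0.1,0.34,0.05,0.22],[1,-0.15,0.52,0.05,0.33],[1,-0.19,0.67,0.05,0.43],[1,-0.2,0.74,0.05,0.474]]
  ],
  "force": 20
}}

```text
t: 7.82
tool_pos: [0.5775, 0.0101, 0.3221]
orientation: [-1.696, -2.644, -0.002]
force: [0.2, -0.3, -2.3]
opening: 0.0337
gripper_force: 20.0
```

{"api": "send_rows", "payload": {
  "plan": [
    [[1,-0.05,0.18,0,0.12],[1,-0.1,0.36,0,0.23],[1,-0.15,0.54,0,0.35],[1,-0.19,0.68,0,0.43],[1,-0.2,0.74,0,0.474]]
  ]
}}

```text
t: 8.23
tool_pos: [0.5374, 0.1581, 0.322]
orientation: [-0.996, -2.979, -0.002]
force: [0.5, -0.1, -2.3]
opening: 0.0334
gripper_force: 20.0
```

{"api": "send_rows", "payload": {
  "plan": [
    [[1,-0.05,0.15,0,0.11],[1,-0.1,0.33,0,0.22],[1,-0.15,0.5,0,0.32],[1,-0.19,0.64,0,0.41],[1,-0.21,0.72,0,0.46],[1,-0.215,0.75,0,0.477],[1,-0.215,0.75,0,0.477],[1,-0.215,0.75,0,0.477]]
  ]
}}

```text
t: 8.9
tool_pos: [0.4961, 0.3039, 0.3215]
orientation: [0.244, 3.132, -0.001]
force: [0.5, 0.2, -2.3]
opening: 0.0337
gripper_force: 20.0
```

```bash
python3 st.py; python3 fit.py
```

```text
8.9 pos [0.4961 0.3039 0.3215] jaw deg 81.1 F [ 0.5   0.17 -2.32] M [-0.066  0.043 -0.066] open 0.0337 grip 20.0 q6 -0.9535557844639753
985 lean about jaw deg -2.2 side -0.5 slip mm 14.4 offb 1.4 offa -3.5 med res mm 0.81
```

```bash
sed 's/^fit()$//; s/def fit(pre=None)/def fit(cams)/; s/for n in(.top.,.scene.)/for n in cams/' fit.py > fit2.py
cat > c1.py <<'E'
from fit2 import *
for c in(['top'],['scene']): print(c); fit(c)
t=np.array([[118.7,224],[199,238],[188,292.5],[106.3,278.3]]);S=np.array([[344.2,158.2],[326.7,127.5],[399.5,118.8]])
L=np.array([[65.5,97,90],[65.5,-97,90],[-65.5,-97,90],[-65.5,97,90]])/1000
for nm,n,px,l in(('top','top',t,L),('scene','scene',S,L[1:])):
    r=least_squares(lambda p:(proj(n,T(p,l))-px).ravel(),[.5,.24,-.15],x_scale=.1); print(nm,r.x,np.abs(r.fun).max(),T(r.x,[[-.0315,.063,0],[-.0315,-.063,0]])[:,:2].round(4).tolist())
E
python3 c1.py
```

```text
['top']
25 lean about jaw deg -0.4 side -0.3 slip mm 11.5 offb -2.1 offa 1.4 med res mm 0.24
['scene']
962 lean about jaw deg -2.2 side 0.1 slip mm 14.7 offb 1.7 offa -2.3 med res mm 0.75
top [ 0.51707798  0.23838911 -0.15350699] 0.6502843266650018 [[0.4956, 0.3055], [0.4763, 0.1809]]
scene [ 0.52018267  0.23764374 -0.15776412] 1.2613688604136541 [[0.499, 0.3048], [0.4792, 0.1804]]
```

{"api": "send_rows", "payload": {
  "plan": [
    [[1,0.008,0.01,-0.1,0],[1,0.008,0.01,-0.2,0],[1,0.008,0.01,-0.3,0],[1,0.008,0.01,-0.38,0],[1,0.008,0.01,-0.43,0],[1,0.008,0.01,-0.43,0],[1,0.008,0.01,-0.43,0]]
  ]
}}

```text
t: 9.68
tool_pos: [0.4972, 0.3063, 0.2357]
orientation: [-0.241, -3.132, 0.001]
force: [0.3, -0.4, -1.7]
opening: 0.0333
gripper_force: 20.0
```

```bash
python3 st.py
python3 - <<'E'
from plant import viewer
import cv2,numpy as np
def crop(n,x,y,w,h,f):
    c=viewer.read_camera(n)[0][y:y+h,x:x+w]
    c=cv2.resize(cv2.convertScaleAbs(c,alpha=1.8,beta=20),None,fx=f,fy=f,interpolation=cv2.INTER_CUBIC)
    for i in range(0,w,10): cv2.putText(c,str(x+i),(i*f,8),0,.3,(0,255,255))
    for i in range(10,h,10): cv2.putText(c,str(y+i),(0,i*f+3),0,.3,(0,255,255))
    return c
cv2.imwrite('pics/v3.png',np.hstack([crop('scene',318,50,110,130,4),crop('top',85,205,85,130,4)]))
E
```

```text
9.6833 pos [0.4972 0.3063 0.2357] jaw deg 81.2 F [ 0.34 -0.43 -1.67] M [0.063 0.013 0.016] open 0.0333 grip 20.0 q6 -0.9525339007561243
```

View pics/v3.png

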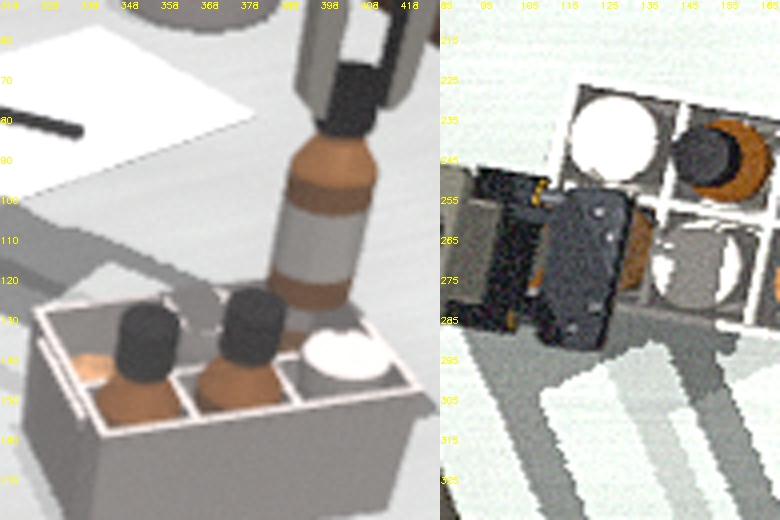

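The bottle hangs upright over the far-left cell with its foot just above the rim. The other cork is visible at scene (338,142). The first pictures' depth can tell me roughly where the corks lie before I feel for them.

Run:
```python
from h import *
d=np.load('top0.npy')
for u,v in((127,267),(179,275),(150,271),(130,240)):
    vv,uu=np.mgrid[v-3:v+4,u-3:u+4].reshape(2,-1); W=world('top',np.c_[uu,vv],d[vv,uu]); print((u,v),np.median(W,0).round(4),W[:,2].std().round(4))
```

```text
(127, 267) [0.4949 0.3084 0.0558] 0.0021
(179, 275) [0.4783 0.1824 0.0572] 0.002
(150, 271) [0.4868 0.2414 0.0979] 0.1452
(130, 240) [0.5574 0.2917 0.0983] 0.0018
```

{"api": "send_rows", "payload": {
  "plan": [
    [[1,0,0,-0.03,0],[1,0,0,-0.07,0],[1,0,0,-0.11,0],[1,0,0,-0.14,0],[1,0,0,-0.16,0],[1,0,0,-0.16,0],[1,0,0,-0.16,0]]
  ]
}}

```text
t: 10.37
tool_pos: [0.4968, 0.3067, 0.2031]
orientation: [-0.24, -3.132, 0.001]
force: [-0.1, -0.8, -2.8]
opening: 0.0337
gripper_force: 20.0
```

```bash
python3 st.py
```

```text
10.3667 pos [0.4968 0.3067 0.2031] jaw deg 81.2 F [-0.13 -0.83 -2.78] M [ 0.02   0.051 -0.039] open 0.0337 grip 20.0 q6 -0.9526448562212521
```

{"api": "send_rows", "payload": {
  "plan": [
    [[1,0,0,-0.012,0],[1,0,0,-0.025,0],[1,0,0,-0.035,0],[1,0,0,-0.035,0]]
  ]
}}

```text
t: 10.7
tool_pos: [0.4969, 0.3067, 0.1961]
orientation: [-0.24, -3.132, 0.0]
force: [-0.8, -0.5, -2.2]
opening: 0.0337
gripper_force: 20.0
```

{"api": "send_rows", "payload": {
  "plan": [
    [[1,0,0,-0.01,0],[1,0,0,-0.01,0]]
  ]
}}

```text
t: 10.87
tool_pos: [0.497, 0.3068, 0.1943]
orientation: [-0.24, -3.132, 0.0]
force: [-0.2, -0.7, -3.1]
opening: 0.0336
gripper_force: 20.0
```

{"api": "send_rows", "payload": {
  "plan": [
    [[1,0,0,-0.01,0],[1,0,0,-0.01,0]]
  ]
}}

```text
t: 11.03
tool_pos: [0.497, 0.3068, 0.1923]
orientation: [-0.24, -3.132, 0.0]
force: [-0.3, 0.4, -3.3]
opening: 0.0337
gripper_force: 20.0
```

{"api": "send_rows", "payload": {
  "plan": [
    [[1,0,0,-0.01,0],[1,0,0,-0.01,0]]
  ]
}}

```text
t: 11.2
tool_pos: [0.497, 0.3068, 0.1903]
orientation: [-0.24, -3.132, 0.0]
force: [-0.3, 0.6, -2.9]
opening: 0.0334
gripper_force: 20.0
```

{"api": "send_rows", "payload": {
  "plan": [
    [[1,0,0,-0.008,0],[1,0,0,-0.008,0]]
  ]
}}

```text
t: 11.37
tool_pos: [0.497, 0.3068, 0.1888]
orientation: [-0.24, -3.132, 0.0]
force: [0.0, 0.1, -2.5]
opening: 0.0333
gripper_force: 20.0
```

{"api": "send_rows", "payload": {
  "plan": [
    [[1,0,0,-0.008,0],[1,0,0,-0.008,0]]
  ]
}}

```text
t: 11.53
tool_pos: [0.4973, 0.3068, 0.1875]
orientation: [0.24, 3.132, 0.0]
force: [0.1, 0.1, -0.6]
opening: 0.0336
gripper_force: 20.0
```

{"api": "send_rows", "payload": {
  "plan": [
    [[1,0,0,-0.008,0],[1,0,0,-0.008,0]]
  ]
}}

```text
t: 11.7
tool_pos: [0.4974, 0.3069, 0.1862]
orientation: [0.24, 3.132, 0.001]
force: [0.8, -0.5, 2.3]
opening: 0.0333
gripper_force: 20.0
```

Contact felt: the net force rose from -2.6 to +2.3 N. I'll relieve it by 1 mm, open and rise.

{"api": "send_rows", "payload": {
  "plan": [
    [[1,0,0,0.005,0],[1,0,0,0.005,0],[1,0,0,0.005,0]]
  ]
}}

```text
t: 11.95
tool_pos: [0.4972, 0.3069, 0.1871]
orientation: [0.24, 3.132, 0.0]
force: [-0.1, -0.4, 1.0]
opening: 0.0336
gripper_force: 20.0
```

{"api": "send_rows", "payload": {
  "plan": [
    [[-0.3,0,0,0,0],[-0.3,0,0,0,0],[-0.3,0,0,0,0],[-0.3,0,0,0,0],[-0.3,0,0,0,0],[-0.3,0,0,0.05,0],[-0.3,0,0,0.15,0],[-0.3,0,0,0.3,0],[-0.3,0,0,0.42,0],[-0.3,0,0,0.45,0],[-0.3,0,0,0.45,0]]
  ]
}}

```text
t: 12.87
tool_pos: [0.4984, 0.3075, 0.2805]
orientation: [0.24, 3.127, 0.005]
force: [-0.0, 0.1, 0.3]
opening: 0.0606
gripper_force: 0.0
```

```bash
python3 st.py
```

```text
12.8667 pos [0.4984 0.3075 0.2805] jaw deg 81.2 F [-0.    0.11  0.27] M [-0.016 -0.043 -0.01 ] open 0.0606 grip 0.0 q6 -0.9526027144664232
```

{"api": "send_rows", "payload": {
  "plan": [
    [[-0.3,0.034,-0.2,0,-0.1],[-0.3,0.034,-0.4,0,-0.22],[-1,0.034,-0.6,0,-0.35],[-1,0.034,-0.7375,0,-0.475],[-1,0.034,-0.7375,0,-0.475]]
  ]
}}

```text
t: 13.28
tool_pos: [0.5034, 0.1547, 0.2751]
orientation: [-1.02, -2.97, 0.005]
force: [-0.5, -0.1, 0.9]
opening: 0.0758
gripper_force: 0.0
```

{"api": "send_rows", "payload": {
  "plan": [
    [[-1,0.034,-0.2,0,-0.12],[-1,0.034,-0.4,0,-0.24],[-1,0.034,-0.6,0,-0.36],[-1,0.034,-0.7375,0,-0.475],[-1,0.034,-0.7375,0,-0.475]]
  ]
}}

```text
t: 13.7
tool_pos: [0.51, 0.0076, 0.2752]
orientation: [-1.719, -2.628, 0.004]
force: [-0.2, -0.1, -1.0]
opening: 0.0933
gripper_force: 0.0
```

{"api": "send_rows", "payload": {
  "plan": [
    [[-1,0.034,-0.2,0,-0.12],[-1,0.034,-0.4,0,-0.24],[-1,0.034,-0.6,0,-0.36],[-1,0.034,-0.7375,0,-0.475],[-1,0.034,-0.7375,0,-0.475],[-1,0.034,-0.7375,0,-0.475],[-1,0.034,-0.7375,0,-0.475]]
  ]
}}

```text
t: 14.28
tool_pos: [0.5173, -0.1346, 0.2758]
orientation: [-2.298, -2.139, 0.0]
force: [0.3, 0.3, -0.3]
opening: 0.0931
gripper_force: 0.0
```

```bash
python3 st.py
python3 - <<'E'
from plant import viewer
import cv2,numpy as np
from h import *
im,d=viewer.read_camera('scene'); top=viewer.read_camera('top')[0]
a=cv2.resize(cv2.convertScaleAbs(im[60:260,150:290],alpha=1.6,beta=15),None,fx=2.7,fy=2.7)
b=cv2.resize(cv2.convertScaleAbs(top[212:312,95:205],alpha=1.6,beta=15),None,fx=3.6,fy=3.6)
b=cv2.copyMakeBorder(b,0,a.shape[0]-b.shape[0],0,0,cv2.BORDER_CONSTANT)
cv2.imwrite('pics/v4.png',np.hstack([a,b]))
E
```

```text
14.2833 pos [ 0.5173 -0.1346  0.2758] jaw deg -4.1 F [ 0.27  0.28 -0.28] M [-0.116  0.1   -0.048] open 0.0931 grip 0.0 q6 -0.2794087056411424
```

View pics/v4.png

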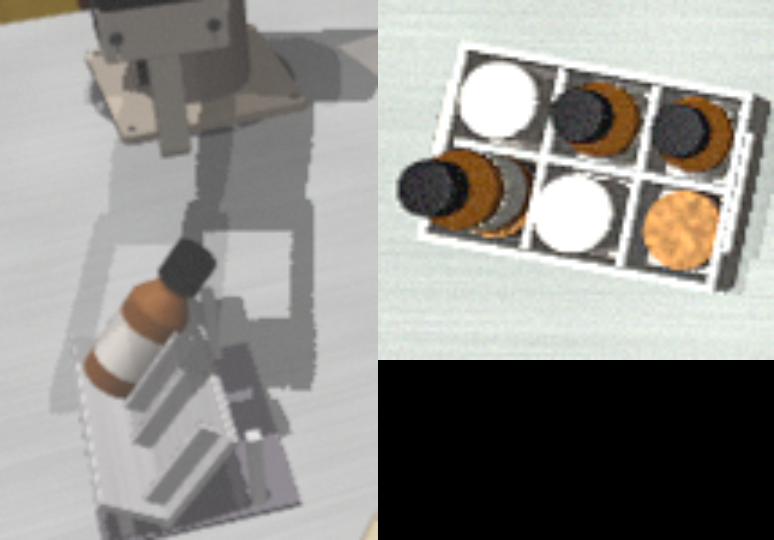

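Bottle one stands in its cell, with its cap at about top (110,264). The second bottle still leans in its bay with the hand above it, so I'll grasp it now.

{"api": "send_rows", "payload": {
  "plan": [
    [[-1,0.003,0,-0.2,0],[-1,0.003,0,-0.4,0],[-1,0.003,0,-0.58,0],[-1,0.003,0,-0.7,0],[-1,0.003,0,-0.745,0],[-1,0.003,0,-0.745,0],[1,0.003,0,-0.745,0],[1,0.003,0,-0.745,0],[1,0.003,0,-0.745,0],[1,0.003,0,-0.745,0],[1,0.003,0,-0.745,0],[1,0.003,0,-0.745,0],[1,0.003,0,-0.745,0],[1,0.003,0,-0.745,0],[1,0.003,0,-0.745,0],[1,0.003,0,-0.745,0]]
  ],
  "force": 15
}}

```text
t: 15.72
tool_pos: [0.518, -0.1357, 0.1278]
orientation: [-2.302, -2.137, 0.0]
force: [-0.9, 0.5, 0.3]
opening: 0.0335
gripper_force: 15.0
```

{"api": "send_rows", "payload": {
  "plan": [
    [[1,0,0,0.05,0],[1,0,0,0.12,0],[1,0,0,0.22,0],[1,0,0,0.35,0],[1,0,0,0.5,0],[1,0,0,0.65,0],[1,0,0,0.8,0],[1,0,0,0.92,0],[1,0,0,0.97,0],[1,0,0,0.97,0],[1,0,0,0.97,0]]
  ]
}}

```text
t: 16.63
tool_pos: [0.518, -0.1356, 0.3213]
orientation: [-2.302, -2.137, 0.0]
force: [0.1, 0.6, -2.6]
opening: 0.0336
gripper_force: 15.0
```

```bash
python3 st.py; python3 fit.py
```

```text
16.6333 pos [ 0.518  -0.1356  0.3213] jaw deg -4.3 F [ 0.14  0.59 -2.57] M [-0.041  0.08  -0.016] open 0.0336 grip 15.0 q6 -0.2774946020042224
861 lean about jaw deg -36.6 side 1.3 slip mm -0.5 offb 1.3 offa 1.1 med res mm 0.61
```

Held at h ≈ 121 mm with a 36.6° lean. I'll use the same routine, loosening to 4.5 N and then jiggling gently.

{"api": "send_rows", "payload": {
  "plan": [
    [[1,0,0,0,0],[1,0,0,0,0],[1,0,0,0,0]]
  ],
  "force": 7
}}

```text
t: 16.98
tool_pos: [0.5177, -0.1355, 0.3206]
orientation: [-2.301, -2.136, 0.001]
force: [0.0, 0.2, -2.9]
opening: 0.0342
gripper_force: 7.0
```

{"api": "send_rows", "payload": {
  "plan": [
    [[1,0,0,0,0],[1,0,0,0,0],[1,0,0,0,0]]
  ],
  "force": 4.5
}}

```text
t: 17.23
tool_pos: [0.5181, -0.1356, 0.3218]
orientation: [-2.302, -2.137, 0.0]
force: [-0.7, -0.6, -2.1]
opening: 0.034
gripper_force: 4.5
```

```bash
python3 fit.py
```

```text
965 lean about jaw deg -17.9 side 0.4 slip mm 1.7 offb 0.9 offa 1.1 med res mm 0.51
```

{"api": "send_rows", "payload": {
  "plan": [
    [[1,0,-0.06,0,0],[1,0,0,0,0],[1,0,-0.06,0,0],[1,0,0,0,0],[1,0,0,0,0]]
  ],
  "force": 4.3
}}

```text
t: 17.75
tool_pos: [0.5181, -0.1352, 0.3218]
orientation: [-2.302, -2.137, -0.001]
force: [-1.1, -0.2, -2.9]
opening: 0.0337
gripper_force: 4.3
```

```bash
python3 fit.py
```

```text
986 lean about jaw deg 1.1 side 0.1 slip mm 6.0 offb 1.7 offa 0.7 med res mm 0.51
```

{"api": "send_rows", "payload": {
  "plan": [
    [[1,0,0,0,0],[1,0,0,0,0],[1,0,0,0,0],[1,-0.01,0.06,0,0.05],[1,-0.02,0.18,0,0.15],[1,-0.04,0.32,0,0.27],[1,-0.06,0.47,0,0.4],[1,-0.08,0.61,0,0.52],[1,-0.09,0.72,0,0.63],[1,-0.1,0.79,0,0.712]]
  ],
  "force": 20
}}

```text
t: 18.68
tool_pos: [0.4978, 0.0245, 0.322]
orientation: [1.354, 2.835, 0.001]
force: [0.3, 0.3, -2.4]
opening: 0.0338
gripper_force: 20.0
```

{"api": "send_rows", "payload": {
  "plan": [
    [[1,-0.02,0.13,0,0.1],[1,-0.04,0.28,0,0.22],[1,-0.06,0.43,0,0.35],[1,-0.08,0.58,0,0.48],[1,-0.09,0.7,0,0.6],[1,-0.1,0.77,0,0.68],[1,-0.1,0.79,0,0.712],[1,-0.1,0.79,0,0.712],[1,-0.1,0.79,0,0.712]]
  ]
}}

```text
t: 19.43
tool_pos: [0.4781, 0.1804, 0.3218]
orientation: [-0.243, -3.132, 0.0]
force: [0.1, 0.4, -2.0]
opening: 0.0339
gripper_force: 20.0
```

```bash
python3 st.py; python3 fit.py
```

```text
19.4333 pos [0.4781 0.1804 0.3218] jaw deg 81.1 F [ 0.08  0.39 -2.01] M [-0.025 -0.013  0.023] open 0.0339 grip 20.0 q6 -1.1553642611223476
948 lean about jaw deg 0.7 side -3.3 slip mm 10.0 offb 3.5 offa -6.2 med res mm 1.32
```

{"api": "send_rows", "payload": {
  "plan": [
    [[1,-0.003,0.006,-0.1,0],[1,-0.003,0.006,-0.22,0],[1,-0.003,0.006,-0.34,0],[1,-0.003,0.006,-0.42,0],[1,-0.003,0.006,-0.48,0],[1,-0.003,0.006,-0.53,0],[1,-0.003,0.006,-0.57,0],[1,-0.003,0.006,-0.595,0],[1,-0.003,0.006,-0.595,0]]
  ]
}}

```text
t: 20.28
tool_pos: [0.4775, 0.1814, 0.2023]
orientation: [-0.242, -3.132, 0.0]
force: [1.2, -0.2, -2.3]
opening: 0.0338
gripper_force: 20.0
```

```bash
python3 st.py; python3 fit.py
```

```text
20.2833 pos [0.4775 0.1814 0.2023] jaw deg 81.2 F [ 1.17 -0.24 -2.35] M [-0.024 -0.254  0.008] open 0.0338 grip 20.0 q6 -1.1537912804589252
1784 lean about jaw deg -20.4 side -82.5 slip mm 824.4 offb 171.2 offa -828.4 med res mm 12.34
```

{"api": "send_rows", "payload": {
  "plan": [
    [[1,0,0,0,0]]
  ]
}}

```text
t: 20.47
tool_pos: [0.478, 0.1817, 0.2039]
orientation: [0.242, 3.131, 0.001]
force: [0.7, -0.9, -1.8]
opening: 0.0335
gripper_force: 20.0
```

```bash
python3 st.py
python3 - <<'E'
from plant import viewer
import cv2,numpy as np
def crop(n,x,y,w,h,f):
    c=viewer.read_camera(n)[0][y:y+h,x:x+w]
    return cv2.resize(cv2.convertScaleAbs(c,alpha=1.8,beta=20),None,fx=f,fy=f,interpolation=cv2.INTER_CUBIC)
cv2.imwrite('pics/v5.png',np.hstack([crop('scene',308,40,115,145,4),crop('top',125,205,80,145,4)]))
E
```

```text
20.4667 pos [0.478  0.1817 0.2039] jaw deg 81.2 F [ 0.68 -0.9  -1.78] M [-0.064 -0.023 -0.02 ] open 0.0335 grip 20.0 q6 -1.1538498848700147
```

View pics/v5.png

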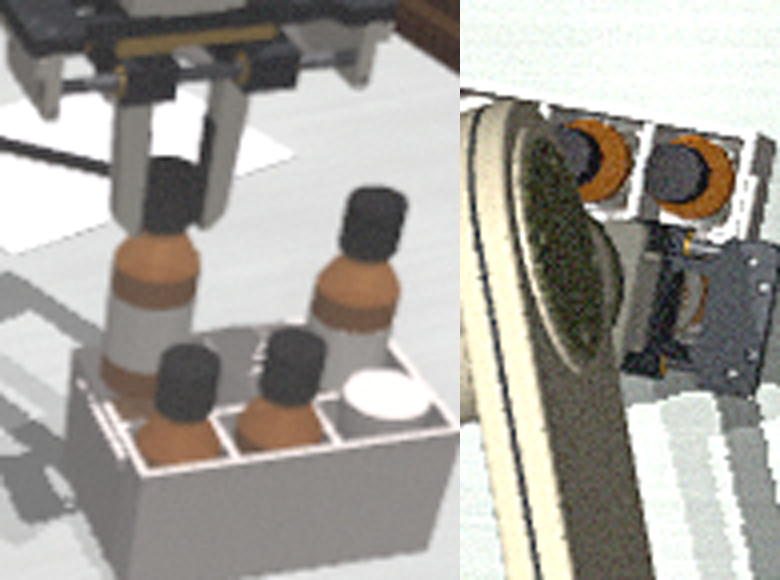

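Both bottles look upright. The foot is inside the rim of the last cell without lasting side force, and the moment spike was noise. I'll feel downward now.

{"api": "send_rows", "payload": {
  "plan": [
    [[1,0,0,-0.02,0],[1,0,0,-0.04,0],[1,0,0,-0.055,0],[1,0,0,-0.06,0],[1,0,0,-0.06,0]]
  ]
}}

```text
t: 20.98
tool_pos: [0.4773, 0.1814, 0.1903]
orientation: [-0.242, -3.132, 0.001]
force: [1.6, -0.5, -3.3]
opening: 0.0338
gripper_force: 20.0
```

{"api": "send_rows", "payload": {
  "plan": [
    [[1,0,0,-0.01,0],[1,0,0,-0.01,0]]
  ]
}}

```text
t: 21.15
tool_pos: [0.4774, 0.1815, 0.1886]
orientation: [-0.242, -3.132, 0.0]
force: [1.2, -0.0, -2.5]
opening: 0.0339
gripper_force: 20.0
```

{"api": "send_rows", "payload": {
  "plan": [
    [[1,0,0,-0.01,0],[1,0,0,-0.01,0]]
  ]
}}

```text
t: 21.32
tool_pos: [0.4774, 0.1815, 0.1866]
orientation: [-0.242, -3.132, 0.0]
force: [0.7, 0.7, -2.6]
opening: 0.0339
gripper_force: 20.0
```

A steady Fx of about +1 N suggests a light brush on the -x wall, so I'll ease 1.6 mm in +x.

{"api": "send_rows", "payload": {
  "plan": [
    [[1,0.008,0,0,0],[1,0.008,0,0,0],[1,0.008,0,0,0]]
  ]
}}

```text
t: 21.57
tool_pos: [0.479, 0.1815, 0.1868]
orientation: [-0.242, -3.132, 0.0]
force: [1.0, -0.6, -2.7]
opening: 0.0334
gripper_force: 20.0
```

{"api": "send_rows", "payload": {
  "plan": [
    [[1,0,0,-0.01,0],[1,0,0,-0.01,0]]
  ]
}}

```text
t: 21.73
tool_pos: [0.4788, 0.1815, 0.1844]
orientation: [-0.241, -3.132, 0.0]
force: [0.1, -1.4, -2.8]
opening: 0.0335
gripper_force: 20.0
```

{"api": "send_rows", "payload": {
  "plan": [
    [[1,0,0,-0.008,0],[1,0,0,-0.008,0]]
  ]
}}

```text
t: 21.9
tool_pos: [0.4789, 0.1815, 0.1828]
orientation: [-0.241, -3.132, 0.0]
force: [0.0, 0.0, -2.2]
opening: 0.0339
gripper_force: 20.0
```

{"api": "send_rows", "payload": {
  "plan": [
    [[1,0,0,-0.008,0],[1,0,0,-0.008,0]]
  ]
}}

```text
t: 22.07
tool_pos: [0.4789, 0.1815, 0.1813]
orientation: [-0.241, -3.132, 0.0]
force: [-0.9, 0.8, -2.4]
opening: 0.0337
gripper_force: 20.0
```

{"api": "send_rows", "payload": {
  "plan": [
    [[1,0,0,-0.008,0],[1,0,0,-0.008,0]]
  ]
}}

```text
t: 22.23
tool_pos: [0.4789, 0.1815, 0.1797]
orientation: [-0.241, -3.132, 0.0]
force: [-0.6, -0.1, -2.3]
opening: 0.0334
gripper_force: 20.0
```

{"api": "send_rows", "payload": {
  "plan": [
    [[1,0,0,-0.008,0],[1,0,0,-0.008,0]]
  ]
}}

```text
t: 22.4
tool_pos: [0.479, 0.1815, 0.1781]
orientation: [-0.242, -3.132, 0.0]
force: [0.4, 0.8, -1.8]
opening: 0.0336
gripper_force: 20.0
```

{"api": "send_rows", "payload": {
  "plan": [
    [[1,0,0,-0.006,0],[1,0,0,-0.006,0]]
  ]
}}

```text
t: 22.57
tool_pos: [0.479, 0.1815, 0.177]
orientation: [-0.242, -3.132, 0.0]
force: [-0.4, -0.1, -2.0]
opening: 0.0339
gripper_force: 20.0
```

{"api": "send_rows", "payload": {
  "plan": [
    [[1,0,0,-0.006,0],[1,0,0,-0.006,0]]
  ]
}}

```text
t: 22.73
tool_pos: [0.4791, 0.1816, 0.176]
orientation: [0.242, 3.132, 0.0]
force: [-0.1, 0.1, -1.3]
opening: 0.0337
gripper_force: 20.0
```

{"api": "send_rows", "payload": {
  "plan": [
    [[1,0,0,-0.006,0],[1,0,0,-0.006,0]]
  ]
}}

```text
t: 22.9
tool_pos: [0.4792, 0.1816, 0.175]
orientation: [0.241, 3.132, 0.0]
force: [0.0, -0.2, 0.8]
opening: 0.0339
gripper_force: 20.0
```

{"api": "send_rows", "payload": {
  "plan": [
    [[1,0,0,-0.004,0],[1,0,0,-0.004,0]]
  ]
}}

```text
t: 23.07
tool_pos: [0.4792, 0.1816, 0.1743]
orientation: [0.242, 3.132, 0.0]
force: [-0.4, -1.1, 2.6]
opening: 0.034
gripper_force: 20.0
```

```bash
python3 st.py
```

```text
23.0667 pos [0.4792 0.1816 0.1743] jaw deg 81.2 F [-0.36 -1.09  2.62] M [-0.085  0.196  0.009] open 0.034 grip 20.0 q6 -1.154741986953194
```

Contact felt (-2.4 to +2.6 N). I'll relieve it, open and rise.

{"api": "send_rows", "payload": {
  "plan": [
    [[1,0,0,0.005,0],[1,0,0,0.005,0],[1,0,0,0.005,0]]
  ]
}}

```text
t: 23.32
tool_pos: [0.4791, 0.1816, 0.1751]
orientation: [0.242, 3.132, 0.0]
force: [-0.7, -0.7, 1.1]
opening: 0.034
gripper_force: 20.0
```

{"api": "send_rows", "payload": {
  "plan": [
    [[-0.3,0,0,0,0],[-0.3,0,0,0,0],[-0.3,0,0,0,0],[-0.3,0,0,0,0],[-0.3,0,0,0,0],[-0.3,0,0,0.05,0],[-0.3,0,0,0.15,0],[-0.3,0,0,0.3,0],[-0.3,0,0,0.45,0],[-0.3,0,0,0.6,0],[-0.3,0,0,0.6,0]]
  ]
}}

```text
t: 24.23
tool_pos: [0.4816, 0.1822, 0.3033]
orientation: [0.241, 3.122, 0.006]
force: [1.4, 0.0, 0.6]
opening: 0.0602
gripper_force: 0.0
```

{"api": "send_rows", "payload": {
  "plan": [
    [[-0.3,0.05,-0.3,0,0],[-0.3,0.1,-0.6,0,0],[-0.3,0.15,-1,0,0],[-0.3,0.15,-1,0,0],[-0.3,0.15,-1,0,0],[-0.3,0.15,-1,0,0],[-0.3,0.15,-1,0,0],[-0.3,0.15,-1,0,0]]
  ]
}}

```text
t: 24.9
tool_pos: [0.5091, -0.0182, 0.2954]
orientation: [0.243, 3.132, 0.001]
force: [0.4, -0.7, -0.8]
opening: 0.0607
gripper_force: 0.0
```

```bash
python3 st.py
cat > fin.py <<'E'
from h import *
import cv2
from scipy.spatial.transform import Rotation as R
o={n:viewer.read_camera(n) for n in('top','scene')}
for c0 in((.497,.307),(.479,.1816)):
    Q=[]
    for n,(im,d) in o.items():
        vv,uu=np.nonzero(d>0); W=world(n,np.c_[uu,vv],d[vv,uu])
        Q.append(W[(np.hypot(W[:,0]-c0[0],W[:,1]-c0[1])<.035)&(W[:,2]>.105)&(W[:,2]<.22)])
    Q=np.vstack(Q)
    def res(x):
        ax=R.from_rotvec([x[0],x[1],0]).apply([0,0,1]); g=Q-[*(c0+x[2:4]),x[4]]; h=g@ax; rho=np.linalg.norm(g-np.outer(h,ax),axis=1)
        dr=rho-np.interp(h,[0,.08,.099,.104,.1041],[.025,.025,.013,.013,.017]); return np.where((h>.125)&(dr<0),np.maximum(dr,-abs(h-.135)),np.where(h>.135,np.hypot(h-.135,np.maximum(dr,0)),dr))
    r=least_squares(res,[0,0,0,0,.055],loss='soft_l1',f_scale=.002); print(len(Q),'tilt deg',np.degrees(r.x[:2]).round(1),'foot',(c0+r.x[2:4]).round(4),r.x[4].round(4),'res',np.median(abs(r.fun)).round(4))
a=cv2.resize(cv2.convertScaleAbs(o['scene'][0][90:200,300:430],alpha=1.7,beta=15),None,fx=3,fy=3); b=cv2.resize(cv2.convertScaleAbs(o['top'][0][140:300,95:400],alpha=1.5,beta=10),(390,205))
b=cv2.copyMakeBorder(b,0,a.shape[0]-205,0,0,cv2.BORDER_CONSTANT); cv2.imwrite('pics/fin.png',np.hstack([a,b]))
E
python3 fin.py
```

```text
24.9 pos [ 0.5091 -0.0182  0.2954] jaw deg 81.1 F [ 0.43 -0.67 -0.84] M [ 0.037  0.027 -0.017] open 0.0607 grip 0.0 q6 -1.5528283955421047
1264 tilt deg [ 0.4 -0.6] foot [0.5009 0.3062] 0.0537 res 0.0013
1152 tilt deg [ 0.2 -0.2] foot [0.4737 0.1819] 0.0546 res 0.0013
```

View pics/fin.png

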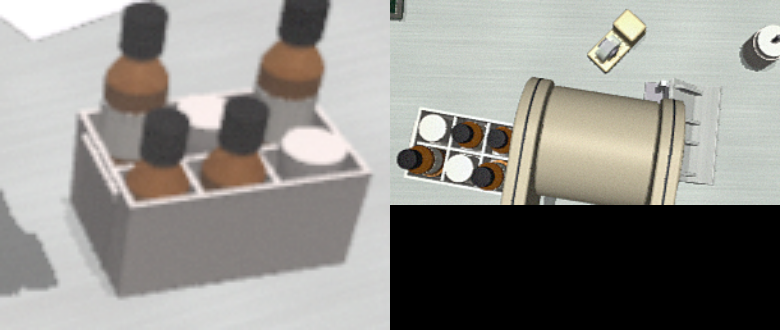

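Both bottles stand upright, tilted less than 1°, on the corks with feet at z ≈ 54 mm. The kept items and bystanders are unmoved and the hand is clear, so I'll hand in.

```bash
python3 -c "from plant import order; print(order.close_job())"
```

```text
the job is handed in; nothing more can be done
None
```

Both bottles now stand upright (under 1° tilt) on the corks of the two free cells, each let go only after I felt it touch, and the job was handed in at about 25 s with nothing else visibly moved.

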